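# Roll a sealed specimen jar to the reader and the lamp on a tilting pass tray

### The arm

A 7-joint arm with a two-finger parallel gripper is mounted at the origin on the work surface. World frame = base frame: x ahead of the robot, y to its left, z up, the work surface at z = 0. Lengths are in mm, angles in rad, forces in N, time in s.
With the tool pointing down it reaches from about 425 to 1025 mm from the base axis. Payload 9.4 kg.
Tool frame: the origin (TCP) lies on the front face of the gripper's body, between the roots of the fingers; the fingertips stand 84 mm ahead of it and the grasp point (between the pads) lies 65 mm ahead of it; z points along the fingers, y is the line along which they close (so a half turn about z gives the same grasp; the last joint's range is limited). The gripper opens to 93 mm and grips with 3 to 60 N. Pads are 15 mm wide; open, the fingers measure 128 mm over their backs; the gripper's body (75 mm by 188 mm) begins 65 mm behind the grasp point.
Start: joints at [-1.282, 0.599, -0.003, 1.599, 0.002, 0.943, -0.08], TCP at [259.331, 677.032, 302.718] pointing down, gripper open.
Joint ranges: [-2.57, 2.57], [-0.35, 1.97], [-1.29, 1.29], [0.11, 2.56], [-1.05, 4.19], [0.11, 1.86], [-2.63, 2.63]. Speed limits (rad/s): [2.22, 2.22, 3.01, 3.01, 3.14, 3.14, 3.14].

### API

Orientations are given as a 3x3 rotation matrix whose columns are the frame's x, y, z axes.
In Python, from workcell import bot, ik, eyes, job_done gives the robot as it stands. Calls block until the motion is done:
- bot.movep(position, orientation): joint-space move of the TCP to a pose.
- bot.servo_line(position, feed=150, orientation=None, force_limit=None): straight line of the TCP; orientation=None keeps the orientation; feed is the mean speed in mm/s. With force_limit (N) it stops when the force on the tool has changed by that much, and returns True; else False.
- bot.movej(angles): joint-space move.
- bot.set_gripper(opening, force=None): opening from 0.0 (shut) to 1.0 (fully open); force is the grip in N (None keeps the last); returns when the fingers have stopped.
- bot.pause(seconds).
- ik(position, orientation): joint angles nearest the present ones, or None.
- eyes.grab_frame(name): name is "scene" or "top" or "wrist"; returns a dict with "img" (400x640x3 uint8, red, green, blue), "fx", "fy", "cx", "cy" (pixels), "rvec" (rotation vector, rad) and "tvec" (3), from world to camera coordinates, as OpenCV has them; the wrist camera has in their place "tool_from_camera" (4x4, takes a point from camera to tool coordinates, whose origin is the TCP and whose axes are the flange's). Camera axes: x right, y down, z forward; pixel columns grow to the right and rows downward; lengths in mm; the calibration is good to about 2 mm. A picture is of the moment at which its call begins: read the wrist's pose just before it. There is no depth.
A pose or a line that the arm cannot do raises bot.Unreachable and nothing moves.
- job_done(): hands the job in; it is judged then, once.
Trained networks look in the newest picture that a camera, given by its name, has taken for a name from the list of things; names that differ only in an ending like _2 or _b are one class to them, and where a whole thing is asked for, a point or a joint stands for the part that bears it (a point fixed in the world has none). Each returns a list of dicts, best first, with "score" (0 to 1); they miss things now and then, are a little off and sometimes report something else, mostly with a low value. They report only what shows in the picture. A call takes as long as a camera call. They do not tell look-alikes from the thing itself.
- eyes.silhouettes(target, camera): "region" (400x640 bool, what is visible of it) and "centre" ([column, row] in pixels, amid what is visible of it).
Readings, each from a call of its own:
- bot.read_time_s(): time.
- bot.read_joints(): joint angles.
- bot.read_joint_vel(): joint speeds.
- bot.read_tau(): joint torques, N m.
- bot.read_position(): TCP position.
- bot.read_tcp_rot(): TCP orientation.
- bot.read_ft_force(): force on the tool from outside, world axes, zero at the start.
- bot.read_ft_torque(): the same for the moment, N m.
- bot.read_width(): opening from 0.0 (shut) to 1.0 (fully open).
- bot.read_gripper_force(): force on a finger pad.
Only numpy, scipy, OpenCV 4.12 (cv2) and the standard library are available. Lean on these libraries where they do the work, as an engineer would, in place of code of your own. Each camera call takes 0.05 s, during which the arm holds its last target. There are 200 camera calls.

### The job

Take the tilting tray by its blue bar handle and, only by tilting it, roll the sealed specimen jar until it is lined up with the orange pointer of the barcode reader and keep it at rest there for 4 s; then roll it on to the blue pointer of the disinfecting lamp and keep it at rest there for 4 s (jar's middle within 2 cm of the pointer both times). Nobody touches the jar, it must roll slowly (always under 0.4 m/s) and stay on the tray, and the phone, pen cup and hand gel are left alone. The program finishes while still holding the handle, the tray about level, with the jar at rest at the blue pointer.

Things in the scene. Friction and masses are not known exactly. Their poses are not given: they have to be found in the camera images.
- stand: Grey stand of the tilting tray, fixed; origin on the table under the middle of the hinge, whose axis lies 90 mm above. Its y axis runs level along the tray towards the blue handle; x is parallel to the hinge, pointing to the far side of the tray, where reader and lamp stand; z up. Its place and yaw differ from run to run.
- tilt (a joint): Tilt of the tray about its hinge (rad, stops at -0.15 and 0.15): 0 is level, positive lifts the handle end, so that the jar rolls away from the handle (to -y of the stand). Tray and handle weigh 1.1 kg, about balanced; hinge friction about 0.5 N m and damping 0.3 N m s/rad, so the tray stays where it is left.
- tray: The tilting tray with its handle; origin in the middle of the hinge axis, axes those of the stand but tilting with the tray. Slate-grey floor, top face 12 mm above the origin; inside 98 mm wide (x) between aluminium rails and 368 mm long (y from -184 to 184 mm) between black rubber end stops; rails stand 22 mm and stops 26 mm above the floor.
- handle (a point): Blue round bar, 16 mm diameter, 96 mm long, at the tray's +y end; this point is its centre, 265 mm along y from the hinge axis and 65 mm above it with the tray level. The bar runs along x, carried by thin steel arms 46 mm either side of its middle. Grip it from above, one finger each side along y; 75 mm from its centre to the tray's end. Axes tilt with the tray.
- jar: Sealed white jar, red cap, yellow band: cylinder 64 mm in diameter, 90 mm long, lying across the tray; origin at its centre, x axis along the cylinder. Nominal 0.18 kg, varies by a third. Rolls as a solid cylinder: about 6.8 m/s2 along the tray per rad of tilt, rolling resistance worth about 0.013 rad of tilt. Starts at rest on the level tray near the end away from the handle.
- reader_mark (a point): Place for the jar's centre at the barcode reader: on the tray's centre line, in line with the reader's orange pointer, 134 mm above the table; axes as the stand's. The reader (white head 44 mm wide, orange top, 145 mm tall) is fixed on the table at the tray's far side; its 12 mm wide pointer reaches over the far rail, 142 mm above the table.
- lamp_mark (a point): The place for the jar at the disinfecting lamp: the same point for the lamp (same shape, grey head with blue top and blue pointer). Which of reader and lamp stands nearer the handle differs from run to run; they are at least 80 mm apart.
- phone: Black phone lying on the table, 75 x 155 x 9 mm, origin under its centre. Leave it alone.
- pen_cup: Grey cup, 80 mm in diameter, 95 mm tall, origin under its centre. Leave it alone.
- gel_bottle: Turquoise hand gel bottle, 70 mm in diameter, 170 mm tall, origin under its centre. Leave it alone.
Mind the look-alikes: they are no part of the job. Leave any yellow look-alike of the part that bears reader_mark alone. What is shaped like the part that bears lamp_mark but red or turquoise is not meant.

How it is judged:
By the outcome, as a careful person would: the job done as asked, in the order asked, and still so for the second after the job is handed in, while the arm keeps its last pose, push and grip.
It also fails if it takes over 61 s, if anything falls off the work surface, if the arm or the gripper's body presses on something with over 40 N, if the wrist force passes 120 N, or if a joint passes its speed limit or range.

## Working session

There is one attempt and no reset: what is moved stays moved. The work goes in short steps, each a Python script; the robot and the scene stay as the last script left them, time stands still between calls to the robot, and variables do not carry over. Pictures are saved under pics/ and viewed, at most 10 in all, crops included, and the job is handed in when it is done.

```bash
mkdir -p pics; ls
python3 - <<'E'
from workcell import bot, ik, eyes
import cv2,numpy as np
for c in ("scene","top"):
    f=eyes.grab_frame(c); cv2.imwrite(f"pics/{c}0.png",f["img"][:,:,::-1])
    print(c,f["fx"],f["fy"],f["cx"],f["cy"],np.array(f["rvec"]).round(3),np.array(f["tvec"]).round(1))
    for n in ("stand","tray","handle","jar","reader_mark","lamp_mark","phone","pen_cup","gel_bottle"):
        try: print(n,[(round(d["score"],2),np.round(d["centre"],1).tolist(),int(d["region"].sum())) for d in eyes.silhouettes(n,c)][:4])
        except Exception as e: print(n,repr(e))
print(bot.read_time_s(), bot.read_tcp_rot())
E
```

```text
pics
scene 477.13361534371 477.13361534371 323.90941477070606 198.68123437710707 [ 1.249  2.268 -0.978] [ 356.1 -230.2 1614.6]
stand [(0.83, [305.8, 193.3], 5737)]
tray [(0.81, [320.7, 190.7], 5099)]
handle [(0.79, [316.4, 195.2], 4688), (0.38, [417.0, 314.8], 1638)]
jar [(0.74, [255.3, 172.9], 920), (0.24, [416.0, 313.4], 1625)]
reader_mark [(0.87, [198.3, 219.2], 1270), (0.76, [294.6, 138.1], 617), (0.71, [262.5, 222.7], 1175), (0.28, [320.2, 193.4], 4978)]
lamp_mark [(0.86, [316.3, 237.8], 1271), (0.72, [451.5, 215.9], 1140), (0.67, [374.7, 169.4], 708)]
phone [(0.91, [250.2, 139.7], 730)]
pen_cup [(0.7, [415.1, 313.0], 1596)]
gel_bottle [(0.76, [185.4, 168.1], 1157)]
top 481.11096574652754 481.11096574652754 319.58981155575884 195.8025465385486 [ 2.221 -2.168  0.073] [ -99.7  568.2 1404.5]
stand [(0.78, [329.9, 196.0], 5685)]
tray [(0.9, [324.9, 198.7], 5050)]
handle [(0.73, [324.9, 196.6], 5177)]
jar [(0.57, [380.6, 188.9], 804)]
reader_mark [(0.9, [348.1, 150.0], 651), (0.89, [396.5, 127.1], 722), (0.64, [385.3, 260.0], 650)]
lamp_mark [(0.88, [204.0, 246.6], 839), (0.57, [299.6, 159.9], 607), (0.55, [290.6, 258.0], 544)]
phone [(0.7, [449.1, 261.7], 1288), (0.29, [320.3, 199.2], 5278)]
pen_cup [(0.96, [195.9, 140.2], 712)]
gel_bottle [(0.8, [458.9, 175.8], 713)]
1.0 [[-9.33859004e-01  3.57641380e-01  6.99984992e-05]
 [ 3.57641381e-01  9.33859006e-01  7.24127611e-06]
 [-6.27789489e-05  3.17966908e-05 -9.99999998e-01]]
```

View pics/scene0.png

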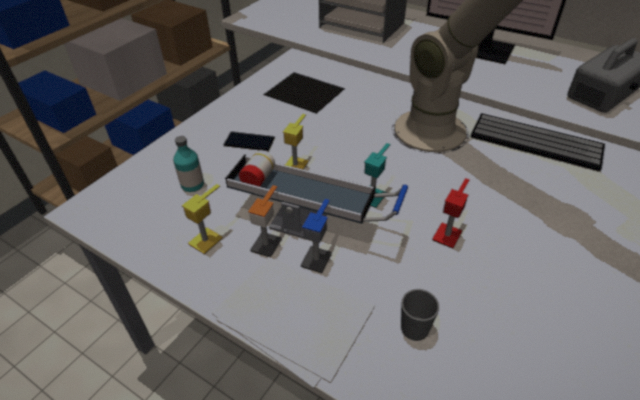

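View pics/top0.png

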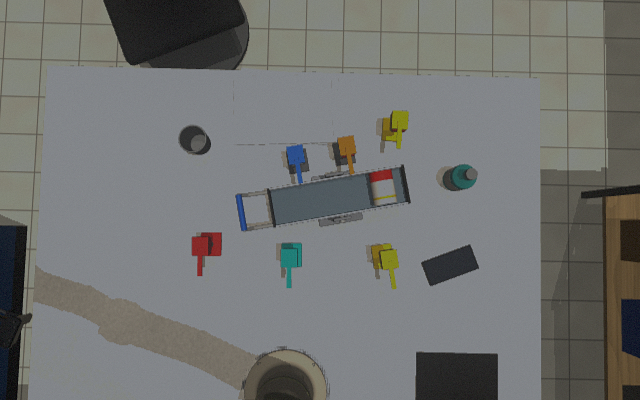

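The top view shows the blue bar at about (241,212) and the jar at (385,188), red cap on the far side. These could be mistaken for the parts I want:
- **Reader:** orange at (346,148) is the real one, with its pointer over the far rail. The yellow ones at (398,127) and (388,258) are look-alikes.
- **Lamp:** blue at (297,158) is the real one. Red (207,245) and turquoise (290,256) are look-alikes.

Next I'll take measurements and check the choice in a close crop.

```bash
cat > h.py <<'E'
import cv2,numpy as np
from workcell import bot, ik, eyes
def P(f): return cv2.Rodrigues(np.array(f["rvec"],float))[0],np.array(f["tvec"],float).ravel()
def back(f,uv,z):
    R,t=P(f); uv=np.atleast_2d(uv).astype(float)
    d=np.c_[(uv[:,0]-f["cx"])/f["fx"],(uv[:,1]-f["cy"])/f["fy"],np.ones(len(uv))]@R
    c=-R.T@t
    return c+d*((z-c[2])/d[:,2])[:,None]
def proj(f,p):
    R,t=P(f); q=np.atleast_2d(p)@R.T+t
    return np.c_[q[:,0]/q[:,2]*f["fx"]+f["cx"],q[:,1]/q[:,2]*f["fy"]+f["cy"]]
def hsv(f): return cv2.cvtColor(f["img"],cv2.COLOR_RGB2HSV)
def mask(f,h0,h1,s=120,v=60): 
    H=hsv(f); return (H[...,0]>=h0)&(H[...,0]<=h1)&(H[...,1]>s)&(H[...,2]>v)
def box(m,c0,c1,r0,r1):
    o=np.zeros_like(m); o[r0:r1,c0:c1]=m[r0:r1,c0:c1]; return np.argwhere(o)[:,::-1]
E
python3 - <<'E'
from h import *
f=eyes.grab_frame("top")
cv2.imwrite("pics/crop1.png",cv2.resize(f["img"][125:245,225:425,::-1],None,fx=4,fy=4,interpolation=cv2.INTER_NEAREST))
hb=box(mask(f,105,130),225,252,185,240)
W=back(f,hb,155)[:,:2]; c,(w,h),a=cv2.minAreaRect(W.astype(np.float32))
hy=W.mean(0); d=np.linalg.svd(W-hy)[2][0]; d*=np.sign(d[0])
print("handle",hy,"rect",c,w,h,"xdir",d,np.degrees(np.arctan2(d[1],d[0])))
r=eyes.silhouettes("tray","top")[0]["region"]
T=back(f,np.argwhere(r)[:,::-1],115)[:,:2].astype(np.float32); print("tray rect",cv2.minAreaRect(T))
for n,m in(("orange",box(mask(f,5,18),330,362,130,185)),("blue",box(mask(f,105,130),280,310,140,190))):
    print(n,len(m),m[:,1].min(),m[:,1].max())
    for row in range(m[:,1].min(),m[:,1].max()+1):
        k=m[m[:,1]==row,0]
        if len(k): print(row,k.min(),k.max(),end="; ")
    print()
np.set_printoptions(suppress=True)
print("cam",-P(f)[0].T@P(f)[1])
E
```

```text
handle [513.29182698 123.32649445] rect (513.4028930664062, 123.31214904785156) 95.01500701904297 13.974397659301758 xdir [0.98006694 0.19866753] 11.459050675222663
tray rect ((558.3807373046875, -93.56413269042969), (115.07916259765625, 472.21685791015625), 10.785768508911133)
orange 337 136 174
136 348 352; 137 343 352; 138 338 352; 139 338 352; 140 339 353; 141 339 353; 142 339 352; 143 338 354; 144 339 353; 145 339 354; 146 340 354; 147 341 354; 148 340 354; 149 339 354; 150 340 354; 151 341 355; 152 341 353; 153 341 354; 154 340 352; 155 341 350; 156 346 350; 157 347 351; 158 347 351; 159 347 351; 160 347 351; 161 348 351; 162 348 351; 163 348 352; 164 348 352; 165 349 352; 166 349 352; 167 349 350; 168 349 352; 169 349 351; 170 349 353; 171 350 353; 172 350 353; 173 350 353; 174 350 350; 
blue 375 144 182
144 301 301; 145 297 301; 146 291 301; 147 286 302; 148 287 302; 149 287 302; 150 287 302; 151 287 302; 152 287 302; 153 287 303; 154 287 302; 155 288 303; 156 288 303; 157 288 303; 158 288 304; 159 288 304; 160 289 304; 161 289 304; 162 289 304; 163 289 299; 164 289 299; 165 295 299; 166 295 299; 167 296 299; 168 296 299; 169 296 300; 170 296 300; 171 297 300; 172 296 300; 173 297 300; 174 297 300; 175 297 300; 176 298 301; 177 298 301; 178 298 301; 179 298 301; 180 298 301; 181 298 302; 182 299 302; 
cam [ 486.1056842   -76.75875559 1436.40803102]
```

View pics/crop1.png

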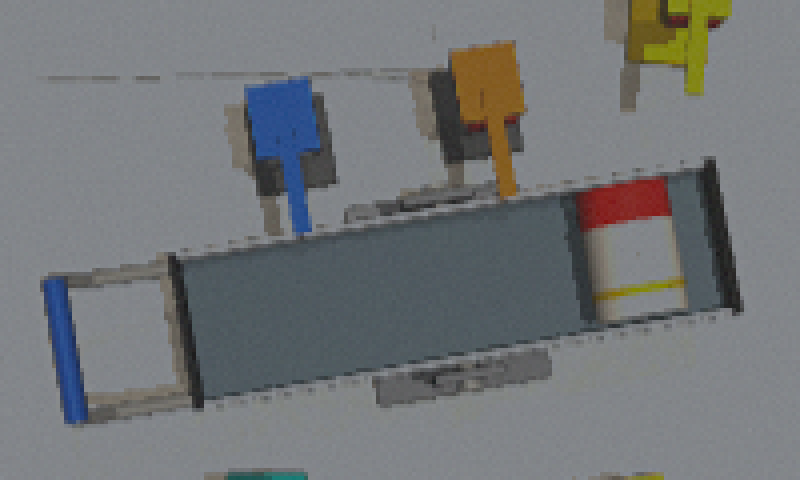

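Crop: the real orange and blue pointers end over the far rail at about crop (507,195) and (303,232). The jar sits at crop (632,250) with its red cap towards the pointers, and the blue bar is at crop (65,350). The choice holds, so I'll compute the frame and grip the handle.

```bash
cat > meas.py <<'E'
from h import *
import json
f=eyes.grab_frame("top")
H=back(f,box(mask(f,105,130),225,252,185,240),155)[:,:2].mean(0)
E=back(f,[225+725/4-.4,125+236/4-.4],128)[0,:2]
d=(H-E)/np.linalg.norm(H-E); print("len",np.linalg.norm(H-E),"yaw",np.degrees(np.arctan2(-d[0],d[1])))
ang=np.radians((np.degrees(np.arctan2(-d[0],d[1]))*2+11.459+10.786)/4)
ys=np.array([-np.sin(ang),np.cos(ang)]); xs=np.array([np.cos(ang),np.sin(ang)])
O=H-265*ys
def st(uv,z): 
    w=back(f,uv,z)[:,:2]-O; return np.c_[w@xs,w@ys]
o=st(box(mask(f,5,18),330,362,160,175),142); b=st(box(mask(f,105,130),280,310,167,185),142)
m=mask(f,0,4,140)|mask(f,172,180,140); j=st(box(m,255,410,150,235),134)
print("yaw",np.degrees(ang),"O",O,"orange",o.mean(0),o.max(0)-o.min(0),"blue",b.mean(0),"jar",j.mean(0),np.ptp(j,0),len(j))
print("far end y",(E-O)@ys,"xpar check",(E-O)@xs)
json.dump(dict(O=O.tolist(),ang=ang,H=H.tolist(),yo=o.mean(0)[1],yb=b.mean(0)[1]),open("m.json","w"))
E
python3 meas.py
cat > grip.py <<'E'
from h import *
import json
M=json.load(open("m.json")); a=M["ang"]; 
xs=np.array([np.cos(a),np.sin(a),0]); ys=np.array([-np.sin(a),np.cos(a),0]); z=np.array([0,0,1.])
R=np.c_[-xs,ys,-z]; p=np.array([*M["H"],155+65.])
print(bot.read_joints())
bot.set_gripper(1.0); bot.movep(p+[0,0,110],R); print(bot.read_time_s(),bot.read_joints())
w=bot.read_position(); f=eyes.grab_frame("wrist"); cv2.imwrite("pics/wrist0.png",f["img"][:,:,::-1])
H=mask(f,105,130); print("blue px",H.sum(),np.argwhere(H).mean(0)[::-1])
T=np.array(f["tool_from_camera"]); Ri=bot.read_tcp_rot(); 
uv=np.argwhere(H)[:,::-1]; dd=np.c_[(uv[:,0]-f["cx"])/f["fx"],(uv[:,1]-f["cy"])/f["fy"],np.ones(len(uv))]@T[:3,:3].T@np.array(Ri).T
c=np.array(w)+np.array(Ri)@T[:3,3]; q=c+dd*((155-c[2])/dd[:,2])[:,None]
l=np.c_[(q-p)@xs,(q-p)@ys]; print("handle offset stand xy vs top:",l.mean(0),np.median(l,0),l.min(0),l.max(0))
E
python3 grip.py
```

```text
len 452.2569723247508 yaw 11.451214023195043
yaw 11.286857011597524 O [ 565.1579443  -136.54829439] orange [ 72.17589955 -44.83891029] [38.88639383 11.91236   ] blue [74.73586713 96.33187575] jar [  37.28931733 -119.9124192 ] [ 83.47189994 121.16966453] 206
far end y -187.25511158264578 xpar check 1.2973294566388174
[-1.28171213  0.59929978 -0.00245378  1.59938572  0.00180898  0.94292961
 -0.07982735]
3.55 [-0.31877177  0.33106643 -0.03414296  2.01640405  0.01514625  0.79422817
  1.40715168]
blue px 1891 [317.3188789  201.02432575]
handle offset stand xy vs top: [-0.62978888 -1.79917827] [-2.32608945 -0.29163535] [ -47.67959903 -156.52130566] [73.4900757   6.95148148]
```

```bash
cat >> h.py <<'E'
import json
M=json.load(open("m.json")); a=M["ang"]
xs=np.array([np.cos(a),np.sin(a),0]); ys=np.array([-np.sin(a),np.cos(a),0])
R0=np.c_[-xs,ys,[0,0,-1.]]; hinge=np.array([*M["O"],90.]); p0=np.array([*M["H"],220.])
def tilt(th,feed=60):
    Q=cv2.Rodrigues(xs*th)[0]; bot.servo_line(hinge+Q@(p0-hinge),feed=feed,orientation=Q@R0)
def jar(f=None):
    f=f or eyes.grab_frame("top"); m=mask(f,0,4,140)|mask(f,172,180,140)
    w=back(f,np.argwhere(m)[:,::-1],134)-hinge; s=np.c_[w@xs,w@ys]
    s=s[(abs(s[:,0]-28)<20)&(abs(s[:,1])<170)]
    return (np.median(s[:,1]),len(s),np.ptp(s[:,1])) if len(s)>20 else (None,len(s),0)
E
python3 - <<'E'
from h import *
bot.servo_line(p0,feed=80); print(bot.read_position()-p0,bot.read_ft_force())
bot.set_gripper(0.0,force=35); print(bot.read_width(),bot.read_gripper_force(),bot.read_ft_force(),bot.read_ft_torque(),bot.read_time_s())
f=eyes.grab_frame("top"); print(jar(f)); cv2.imwrite("pics/top1.png",f["img"][:,:,::-1])
t=bot.read_time_s(); tilt(-0.006); print(bot.read_time_s()-t,bot.read_ft_force(),bot.read_position()-p0)
print(jar(),bot.read_time_s())
E
```

```text
[0.18399453 0.05614304 0.42423987] [1.19788195 0.27768328 0.23779216]
0.15847238108815978 35.004066824913025 [ 1.93057238 -3.9431851  -0.06958965] [-0.89313901 -0.22510755  0.05757517] 6.325
(np.float64(-122.02610088833327), 198, np.float64(61.25381001593799))
0.25 [ 1.77997481 -5.2385788  -0.58670129] [-0.04499361  0.15779209 -1.77047428]
(np.float64(-121.78107157776199), 196, np.float64(59.552080341703785)) 6.675
```

View pics/top1.png

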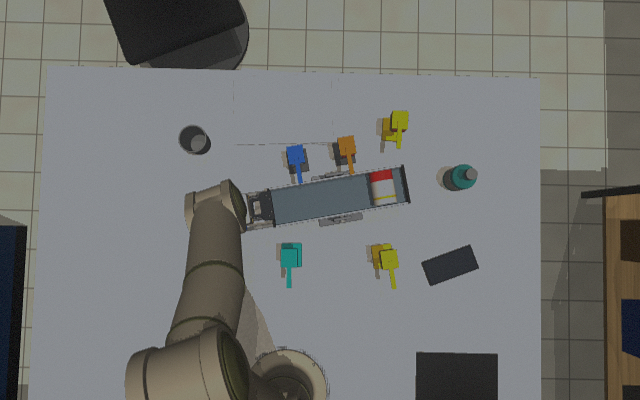

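The arm holds the handle from the left and the top camera still sees the jar clearly at (384,187). Now the feedback roll to the reader.

```bash
cat > roll.py <<'E'
from h import *
def roll(g,tol=7,tmax=18,kick=0.026):
    t0=bot.read_time_s(); hist=[]; n=0
    def look():
        t=bot.read_time_s(); y,k,_=jar()
        if y is not None: hist.append((t,y))
        h=np.array(hist[-4:]); v=np.polyfit(h[:,0]-h[-1,0],h[:,1],1)[0] if len(h)>2 else 0.
        return t,hist[-1][1],v
    while bot.read_time_s()-t0<tmax:
        t,y,v=look(); e=g-y; s=np.sign(e)
        if abs(e)<tol: break
        th=kick; tilt(-s*th); tk=bot.read_time_s(); ystart=y
        while True:
            t,y,v=look(); vv=s*v; e=s*(g-y)
            if vv>80 or e<=max(vv,0)**2/176+max(vv,0)*.25+2: break
            if t-tk>.7 and s*(y-ystart)<4: th+=.005; tilt(-s*th); tk=t
            bot.pause(.05)
        print(f"level t={t:.2f} y={y:.1f} v={v:.1f} th={th:.3f}")
        lev=0.; tilt(0)
        while True:
            bot.pause(.08); t,y,v=look(); n+=1
            pred=s*(g-y)-max(s*v,0)**2/176
            if pred<-8 and s*v>15 and lev==0: lev=s*.009; tilt(lev); print("brake",round(y,1),round(v,1))
            if abs(v)<5 and len(hist)>4: break
            if s*(g-y)<-35: tilt(s*.02); lev=9
        if lev: tilt(0)
        print(f"stopped t={t:.2f} y={y:.1f} goal {g:.1f}")
    return len(hist)
E
python3 - <<'E'
from roll import *
print("frames",roll(M["yo"],tmax=16)); bot.pause(.3); print(jar()[0],M["yo"],M["yb"],bot.read_time_s(),bot.read_ft_force())
f=eyes.grab_frame("top"); cv2.imwrite("pics/crop2.png",cv2.resize(f["img"][125:245,225:425,::-1],None,fx=4,fy=4))
E
```

```text
level t=7.58 y=-86.3 v=66.0 th=0.026
brake -54.1 76.6
stopped t=8.77 y=-41.5 goal -44.8
frames 14
-40.4868836861586 -44.83891029338276 96.33187574799469 9.4667 [ 2.1809059  -6.3782436  -3.13561763]
```

View pics/crop2.png

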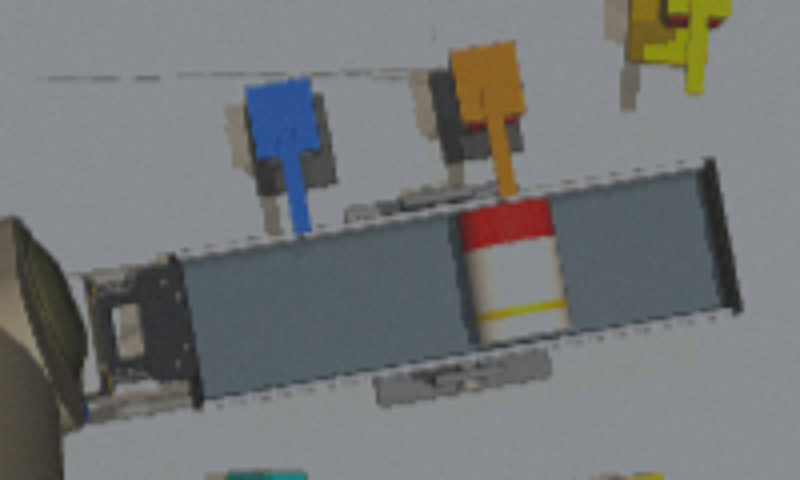

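The cap is centred at crop column 507, right in line with the orange pointer tip (508,193). I'll hold 5 s, then roll on to blue.

Run:
```python
from roll import *
y0=jar()[0]; bot.pause(2.5); y1=jar()[0]; bot.pause(2.5); y2=jar()[0]; print(y0,y1,y2)
if abs(y2-y0)<3 and abs(y2-M["yo"])<12:
    print("frames",roll(M["yb"],tmax=20)); bot.pause(.5); y0=jar()[0]; bot.pause(2.5); y1=jar()[0]; bot.pause(2.5)
    f=eyes.grab_frame("top"); print(y0,y1,jar(f),M["yb"],bot.read_time_s(),bot.read_ft_force(),bot.read_width())
    cv2.imwrite("pics/crop3.png",cv2.resize(f["img"][125:245,225:425,::-1],None,fx=4,fy=4))
```

```text
-40.10616659394921 -39.9652711424819 -40.726705326900685
level t=15.69 y=8.0 v=81.6 th=0.026
stopped t=17.17 y=76.1 goal 96.3
level t=17.74 y=88.8 v=22.3 th=0.026
brake 110.2 49.6
stopped t=18.93 y=116.5 goal 96.3
level t=19.86 y=103.3 v=-31.9 th=0.026
brake 87.1 -38.3
stopped t=20.92 y=86.6 goal 96.3
level t=21.64 y=93.8 v=9.6 th=0.026
brake 111.8 31.7
stopped t=22.83 y=115.4 goal 96.3
level t=23.76 y=102.4 v=-32.1 th=0.026
brake 86.2 -38.9
stopped t=24.82 y=84.8 goal 96.3
level t=25.54 y=92.9 v=10.6 th=0.026
brake 110.3 30.8
stopped t=26.73 y=114.6 goal 96.3
level t=27.66 y=100.9 v=-34.9 th=0.026
brake 85.2 -38.7
stopped t=28.72 y=84.1 goal 96.3
level t=29.44 y=92.6 v=10.6 th=0.026
brake 109.4 30.8
stopped t=30.63 y=114.0 goal 96.3
level t=31.46 y=104.0 v=-18.4 th=0.026
brake 90.6 -32.3
stopped t=32.52 y=91.5 goal 96.3
frames 87
91.51101354076211 91.33100230317112 (np.float64(91.51101354076211), 205, np.float64(61.11457381359305)) 96.33187574799469 38.5167 [ 1.58369245 -7.12312917 -1.21604614] 0.16234655396036796
```

View pics/crop3.png

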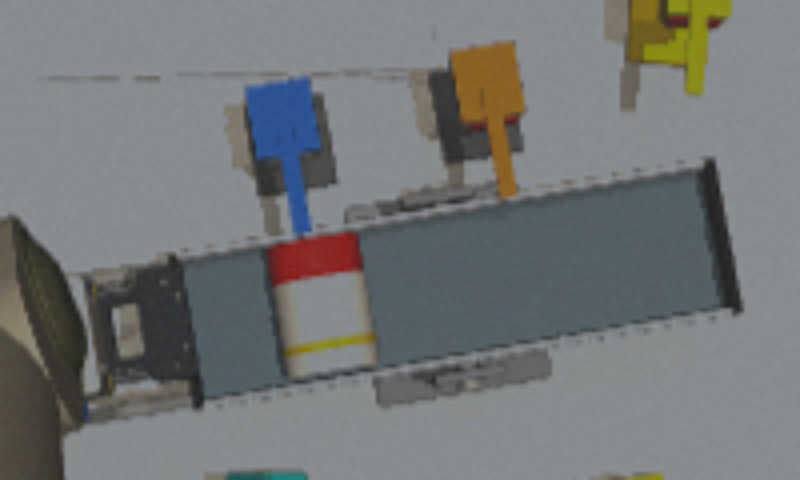

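Cap centre is at crop (315,257); the blue pointer's line passes about (308,257), so the jar is about 5 mm off and has been at rest for over 5 s on the level tray.

```bash
python3 -c "
from workcell import job_done
print(job_done())"
```

```text
the job is handed in; nothing more can be done
None
```

I handed the job in at about 38.5 s: the jar rested at the orange pointer about 5 mm off for over 5 s, then at the blue pointer about 5 mm off for over 5 s after several small back-and-forth corrections, with the tray level and the handle still gripped.

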